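Set a stop screw to a setting block by feel

ROBOT

A 7-joint arm with a two-finger parallel gripper is mounted at the origin on a cart in front of the work surface, level with it; the furniture and walls round the work are solid. World frame = base frame: x ahead of the robot, y to its left, z up, the work surface at z = 0. Lengths are in m, angles in rad, forces in N, time in s.
With the tool pointing down it reaches from about 0.425 to 0.875 m from the base axis. Payload 8.4 kg.
Tool frame: the origin (TCP) lies on the centre line of the jaws, within the pads' length; the fingertips stand 17 mm ahead of it and the grasp point (between the pads) lies 2 mm behind it; z points along the fingers, y is the line along which they close (so a half turn about z gives the same grasp; the last joint's range is limited). The gripper opens to 85 mm and grips with 20 to 120 N. Pads are 22 mm wide; open, the fingers measure 114 mm over their backs; the gripper's body (76 mm by 85 mm) begins 54 mm behind the grasp point. The pads swing forward as they close: fully open they stand 13 mm farther back than shut.
Start: joints at [1.012, 0.333, 0.04, 1.465, -0.013, 1.343, -0.059], TCP at [0.288, -0.582, 0.248] pointing down, gripper open.
Joint ranges: [-2.58, 2.58], [-0.38, 2.09], [-1.3, 1.39], [0.25, 2.4], [-1.5, 4.64], [0.08, 2.09], [-2.65, 2.65]. Speed limits (rad/s): [2.22, 2.22, 2.79, 2.79, 3.14, 3.14, 3.14].

INTERFACE

Orientations are given as a 3x3 rotation matrix whose columns are the frame's x, y, z axes.
In Python, from cell import get_obs, read_camera, camera_model, hand_in gives the robot as it stands. The module is installed in compiled form; this text tells all that it offers.
- The arm moves only by the tool apply_moves, never from a script. Its argument "deltas" is a list of rows, each a list of 5 numbers: the opening in per cent of the stroke, from 0 (shut) to 100 (fully open), then the shift along the tool's x, y, z each as a share of 250 mm, from -1 to 1, then the turn about the tool's z as a share of pi rad, from -1 to 1. A call has 1 to 20 rows; each row is the pose to reach, as a shift and turn from the pose commanded when the call began, along the tool's axes at that moment, turning the shorter way round; what a row does not reach only later rows make up. A row lasts 1/12 s, in which the tool goes at most 41.7 mm and 7.16 degrees, less where a joint would pass 70% of its speed; a pose out of reach is approached as far as the arm can. A call with a number of a shift or a turn outside -1 to 1 is refused whole. A call with a gripper value outside its range is refused whole. The fingers move at their own pace and stop on an object; "squeeze" is the grip in N (left out, the last holds). Time passes only in rows, so rows that repeat a pose let the fingers close. It gives the time, the measured TCP pose, the force, the opening and the grip force at its end, in the units of the state.
- get_obs(): the state, without advancing time (a new reading comes with each control period).
- read_camera(name): name is "scene" or "top" or "wrist"; returns (picture, depth): 480x640x3 uint8, red, green, blue; 480x640 float32, m along the optical axis (not along the pixel's ray), 0 where there is no reading.
- camera_model(name): a dict with "fovy" (degrees; the focal length in pixels is half the picture's height over the tangent of half this angle, whatever the lens; pixels are square), "cx", "cy" (the principal point, pixels), "k1" (the pictures are not rectified: a ray, as slopes to the right and down, at radius r is drawn at 1 + k1 r^2 times it, then the intrinsics apply), "R" (3x3) and "t" (3): a world point X has camera coordinates R X + t. Camera axes: x right, y down, z forward; pixel columns grow to the right and rows downward; lengths in m; the calibration is good to about 2 mm. A picture is of the moment at which its call begins: read the wrist's pose just before it. camera_model takes no time and is no camera call; for the wrist camera it gives the pose at the moment of the call.
- hand_in(): hands the job in; it is judged then, once.
The state is a dict: "t": time; "joint_positions": joint angles; "dq": joint speeds; "tau": joint torques, N m; "eef_pos": TCP position; "ee_rot": TCP orientation; "wrist_force": force on the tool from outside, world axes, zero at the start; "wrist_torque": the same for the moment, N m; "opening": finger opening in m; "finger_force": force on a finger pad.
Only numpy, scipy, OpenCV 4.12 (cv2) and the standard library are available. Lean on these libraries where they do the work, as an engineer would, in place of code of your own. Each camera call takes 0.05 s, during which the arm holds its last target. There are 200 camera calls.

TASK

Push the setting block by its red grip fully home in the jig, then turn the stop screw down with the orange driver (clockwise seen from above) until its sprung foot presses lightly on the block, and draw the block back one to one and a half centimetres to feel that it drags and is not jammed. Let go and leave the block there, nipped lightly beneath the foot, with the driver still standing in the screw; do not turn the screw by hand, and leave the dropper bottle, petri dish and violet jar alone.

Things in the scene. Friction and masses are not known exactly. Their poses are not given: they have to be found in the camera images.
- stop_jig: Aluminium jig fixed to the table. Origin on the table under the screw's axis; x runs along the guide, +x inwards (away from the robot). Base x -144 to +52, 96 mm wide, top at z 10: the block slides on it. Side rails x -55 to +43, inner faces y +-19, tops z 23. Blue bridge 30 mm along x, 92 wide, z 55 to 69, carries the screw upright at x = y = 0.
- end_stop (a point): Face of the jig's end stop, at x = +36 mm, y = 0, z = 18 mm in the jig's frame: the block is fully home against it.
- stop_screw: Stop screw. Origin on its axis at the top of its 24 x 24 x 26 mm dark head. Clockwise from above lowers the whole screw 20 mm a turn (3.18 mm/rad), at least 12 mm from its start. Friction about 0.08 N m; it stays where left. Brass foot, 26 mm across, underside 67.5 mm below the origin when free, sprung: gives upward at 10 N/mm, up to 5 mm. Over 30 N on the block jams it.
- socket_floor (a point): Floor of the square socket in the screw's head, 22 mm below the head's top, on the axis. The socket is open at the top, 11 mm wide, chamfer 1.5 mm, its sides along the screw's x and y axes. It sinks and turns with the screw. As the foot presses on the block the torque on the driver rises by about 0.005 N m per N at standstill (more in motion), and pulling the block takes 0.5 to 1 N more per N.
- setting_block: Steel block in the guide. Origin at its underside (z 10 on the jig), x along the jig's x. Lower part x -62 to +66, 32 mm wide, 16 high. Dark upper part x -32 to +66, 30 wide, locked at a height not told: its top lies 25 to 30 mm over the underside, to be found by feel. 0.4 kg. Fully home its origin is at x -30 mm in the jig's frame; it starts 50 to 68 mm farther out, clear of the foot.
- block_grip (a point): Middle of the red grip faces of the block's upright, 34 mm over the block's underside, at x -50 mm in its frame. The upright is 24 mm along x, 20 mm thick in y, its top 44 mm over the underside.
- driver: Orange driver upright in its holder, tip down, 107 mm long, 0.09 kg. Origin at the middle of the tip's end; z up to the handle. Square tip 9 x 9 mm along x and y, 22 mm long, its last 7 mm a round taper to 4 mm; shaft 9 mm; black collar 29 mm across at z 45 to 49; round handle 24 mm across, z 49 to 107. Tip on the socket's floor: origin 22 mm below the screw's origin.
- driver_holder: Wooden holder fixed to the table, 50 x 50 mm, 50 mm high (foot plate 66 x 66 x 6 mm), with a 16 mm hole through it; the driver hangs in it by the collar, the tip 5 mm over the table. Origin at the table under the hole.
- dropper_0: Bystander: amber dropper bottle with a dark cap, 28 mm across, 84 mm high, origin at the middle of its base. Leave alone.
- petri_1: Bystander: petri dish 61 mm across, 14 mm high, origin at the middle of its base. Leave alone.
- jar_violet: Bystander: staining jar with violet filling, 51 mm across, 80 mm high, origin at the middle of its base. Leave alone.

How it is judged:
By the outcome, as a careful person would: the job done as asked, in the order asked, and still so for the second after the job is handed in, with the robot touching nothing.
It also fails if it takes over 72 s, if anything falls off the work surface, if the arm or the gripper's body presses on something with over 40 N, if the wrist force passes 120 N, or if a joint passes its speed limit or range.

## Working session

There is one attempt and no reset: what is moved stays moved. The work goes in short steps, Python scripts to look and compute and a tool call to move; the robot and the scene stay as the last step left them, time stands still between calls to the robot, and variables do not carry over. Pictures are saved under pics/ and viewed, at most 10 in all, crops included, and the job is handed in when it is done.

Besides the shell and the picture viewer there is one more tool, called after "Emit:" as name(argument=value, ...) on one line, values as JSON. apply_moves: Moves the arm, as the interface text tells. Shift numbers are shares of 250 mm and turn numbers shares of pi rad, none past 1 either way. Its arguments: {"type":"object","properties":{"deltas":{"type":"array","items":{"type":"array","items":{"type":"number"}}},"squeeze":{"type":"number"}},"required":["deltas"]}

```bash
mkdir -p pics; cat > h.py <<'E'
import numpy as np, cv2
from cell import *
def K(m):
    f=240/np.tan(np.radians(m["fovy"])/2); return f,m["cx"],m["cy"]
def cloud(name):
    m=camera_model(name); im,d=read_camera(name); f,cx,cy=K(m)
    v,u=np.mgrid[0:480,0:640].astype(float)
    A=np.array([[f,0,cx],[0,f,cy],[0,0,1]]); 
    p=cv2.undistortPoints(np.stack([u.ravel(),v.ravel()],1)[:,None],A,np.array([m["k1"],0,0,0,0.]))[:,0]
    P=np.c_[p,np.ones(len(p))]*d.reshape(-1,1)
    W=(P-np.array(m["t"]))@np.array(m["R"])
    W[d.ravel()==0]=np.nan
    return im,W.reshape(480,640,3)
def save(im,n): cv2.imwrite(f"pics/{n}.png",cv2.cvtColor(im,cv2.COLOR_RGB2BGR))
def st():
    o=get_obs(); print({k:np.round(o[k],4).tolist() for k in ["t","eef_pos","ee_rot","wrist_force","wrist_torque","opening","finger_force","joint_positions"]})
E
python3 - <<'E'
from h import *
st()
for n in ["top","scene"]:
    im,W=cloud(n); save(im,n); np.savez(n+".npz",im=im,W=W)
    m=camera_model(n); print(n, m["fovy"],m["k1"],np.round(-np.array(m["R"]).T@m["t"],3))
E
```

```text
{'t': 0.0, 'eef_pos': [0.2882, -0.5821, 0.2474], 'ee_rot': [[0.8961, 0.4438, -0.0009], [0.4438, -0.8961, 0.0014], [-0.0001, -0.0017, -1.0]], 'wrist_force': [-0.5843, -0.1277, 0.361], 'wrist_torque': [0.0389, -0.0064, -0.0074], 'opening': 0.0851, 'finger_force': 0.0, 'joint_positions': [1.0118, 0.3339, 0.0399, 1.4663, -0.0134, 1.3433, -0.0585]}
top 47.147113591495234 -0.17076738316009035 [ 0.345 -0.034  1.109]
scene 51.508514867977595 0.048721111326754454 [ 0.335 -0.539  0.748]
```

View pics/top.png

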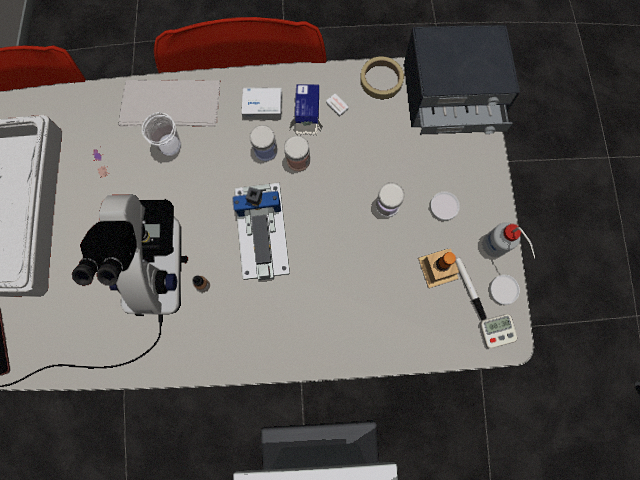

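View pics/scene.png

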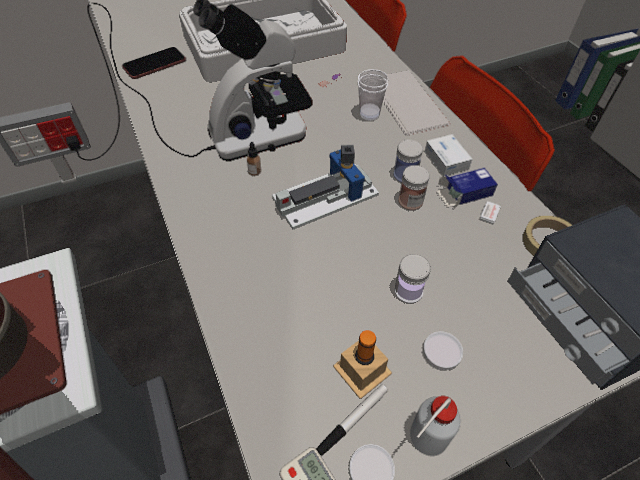

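The top view shows the jig at about (262,232), with the blue bridge at (257,202), the head at (254,195) and the block upright at (264,270). The driver is in its holder at (442,264), the dropper at (200,283), the violet jar at (390,198) and the petri dish at (445,207). Next I'll measure the positions.

```bash
python3 - <<'E'
from h import *
for n in ["top","scene"]:
    z=np.load(n+".npz"); im,W=z["im"],z["W"]; hsv=cv2.cvtColor(im,cv2.COLOR_RGB2HSV)
    H,S,V=[hsv[...,i].astype(int) for i in range(3)]; Z=W[...,2]; X=W[...,0];Y=W[...,1]
    def rep(nm,m):
        P=W[m]; 
        if len(P)<5: print(nm,len(P)); return
        r=cv2.minAreaRect((P[:,:2]*1000).astype(np.float32)); print(n,nm,len(P),"med",np.round(np.median(P,0),4),"rect",np.round(r[0],1),np.round(r[1],1),round(r[2],2))
    if n=="top":
        for p in [(262,232),(442,264),(390,198),(264,270),(254,195)]: print(p,np.round(W[p[1],p[0]],3))
        box=np.zeros((480,640),bool); box[170:290,220:300]=1
        hb=np.zeros((480,640),bool); hb[240:295,410:470]=1
    else:
        for p in [(410,285),(366,345),(347,155),(284,203)]: print(p,np.round(W[p[1],p[0]],3))
        box=np.zeros((480,640),bool); box[140:230,270:385]=1
        hb=np.zeros((480,640),bool); hb[325:400,330:400]=1
    rep("bridge top",box&(H>100)&(H<120)&(S>120)&(Z>.063)&(Z<.075))
    rep("head",box&(Z>.078)&(Z<.13))
    rep("base",box&(Z>.006)&(Z<.015))
    rep("upright top",box&(Z>.047)&(Z<.061)&(S<60)&(V>100))
    rep("red",box&((H<8)|(H>172))&(S>120))
    rep("upper blk",box&(Z>.030)&(Z<.044)&(V<110)&(S<90))
    rep("handle top",hb&(Z>.105)&(Z<.12))
    rep("handle",hb&(Z>.065)&(Z<.12)&(S>120))
    rep("holder top",hb&(Z>.045)&(Z<.054))
    print("ztop handle",np.nanpercentile(Z[hb],99))
E
```

```text
(262, 232) [0.619 0.077 0.038]
(442, 264) [ 0.522 -0.267  0.089]
(390, 198) [ 0.66  -0.18   0.084]
(264, 270) [0.538 0.073 0.059]
(254, 195) [0.683 0.085 0.085]
top bridge top 450 med [0.6726 0.0727 0.0698] rect [676.7  83.6] [28.9 90.5] 4.56
top head 232 med [0.6757 0.0842 0.1075] rect [673.6  74.6] [47.  25.3] 69.59
top base 2037 med [0.6027 0.0657 0.0111] rect [635.9  85.4] [163.1 254.8] 86.5
top upright top 118 med [0.5382 0.0756 0.0552] rect [539.3  75.8] [23.2 19.2] 1.74
red 0
top upper blk 728 med [0.6037 0.0789 0.039 ] rect [605.2  62.4] [146.7  91.4] 16.92
top handle top 139 med [ 0.5282 -0.2761  0.1126] rect [ 528.7 -276.1] [22.6 22.9] 88.13
top handle 202 med [ 0.5263 -0.2728  0.1114] rect [ 528.5 -275.9] [23.7 22.1] 37.07
top holder top 394 med [ 0.5211 -0.2677  0.0508] rect [ 528.9 -276.4] [51.  51.8] 13.43
ztop handle 0.11409980827454472
(410, 285) [ 0.663 -0.192  0.036]
(366, 345) [ 0.523 -0.286  0.109]
(347, 155) [0.672 0.073 0.105]
(284, 203) [0.538 0.067 0.037]
scene bridge top 353 med [0.6714 0.0655 0.0683] rect [676.2  81.4] [29.7 90.9] 3.13
scene head 259 med [0.6756 0.0758 0.1032] rect [677.1  83.6] [28.6 25.3] 69.75
scene base 1459 med [0.6126 0.0502 0.0098] rect [623.5 143.8] [203.1 227.9] 4.01
scene upright top 94 med [0.5389 0.074  0.0539] rect [539.1  74.9] [23.  20.5] 1.61
scene red 28 med [0.5414 0.0654 0.0429] rect [573.8 167.7] [222.   49.9] 61.22
scene upper blk 705 med [0.6009 0.0749 0.0374] rect [621.6 145.8] [190.  169.5] 81.83
scene handle top 236 med [ 0.5283 -0.2789  0.1118] rect [ 528.8 -278.2] [22.4 22.2] 5.14
scene handle 411 med [ 0.5259 -0.2825  0.1081] rect [ 528.8 -278.3] [22.5 22.3] 5.0
scene holder top 738 med [ 0.5205 -0.2866  0.0504] rect [ 529.3 -277.2] [51.2 50.9] 14.35
ztop handle 0.11269789569030685
```

```bash
cat >> h.py <<'E'
def plan(p,yaw):
    "tool shift shares and turn share (tool z down) to reach TCP p with tool x at yaw deg"
    o=get_obs(); R=np.array(o["ee_rot"]); d=R.T@(np.array(p)-o["eef_pos"])
    y0=np.degrees(np.arctan2(R[1,0],R[0,0])); t=-(yaw-y0)
    print("shift/250:",np.round(d/.25,4),"turn/pi:",round(t/180,4),"yaw now",round(y0,2),"rows>=",round(max(np.linalg.norm(d)/.0417,abs(t)/7.16),1))
E
python3 - <<'E'
from h import *
z=np.load("top.npz");print(np.round(z["W"][283,180:206:4],3).tolist(), np.round(z["W"][250:300:10,185],3).tolist())
o=get_obs();R=np.array(o["ee_rot"]);m=camera_model("wrist");c=-np.array(m["R"]).T@m["t"]
print("cam in tool",R.T@(c-o["eef_pos"]),"cam axis",R.T@np.array(m["R"])[2])
plan([0.5,-0.10,0.26],3)
E
```

```text
[[0.529, 0.252, 0.011], [0.531, 0.246, -0.001], [0.53, 0.238, 0.001], [0.529, 0.229, 0.004], [0.518, 0.206, 0.067], [0.518, 0.198, 0.065], [0.521, 0.194, 0.047]] [[0.6, 0.244, -0.0], [0.573, 0.237, 0.027], [0.559, 0.245, -0.003], [0.537, 0.244, 0.001], [0.516, 0.244, 0.003]]
cam in tool [ 0.08390031  0.00057196 -0.12674595] cam axis [-3.25649173e-01 -1.63819578e-04  9.45490661e-01]
shift/250: [ 1.6149 -1.3526 -0.0482] turn/pi: 0.1297 yaw now 26.34 rows>= 12.6
```

Emit:
apply_moves(deltas=[[100, 1, -0.85, 0, -0.5], [100, 1, -0.85, 0, -0.5], [100, 1, -0.85, 0, -0.5], [100, 1, -0.85, 0, -0.5], [100, 1, -0.85, 0, -0.5], [100, 1, -0.85, 0, -0.5], [100, 1, -0.85, 0, -0.5], [100, 1, -0.85, 0, -0.5], [100, 1, -0.85, 0, -0.5], [100, 1, -0.85, 0, -0.5], [100, 1, -0.85, 0, -0.5], [100, 1, -0.85, 0, -0.5], [100, 1, -0.85, 0, -0.5]])

```text
t: 1.18
eef_pos: [0.418, -0.2809, 0.248]
ee_rot: [[-0.45, 0.893, -0.001], [0.893, 0.45, 0.0], [0.001, -0.0, -1.0]]
wrist_force: [0.6, -0.5, 0.7]
opening: 0.0854
finger_force: 0.0
```

```bash
python3 - <<'E'
from h import *
st()
plan([0.50,0.072,0.20],183)
E
```

```text
{'t': 1.1833, 'eef_pos': [0.418, -0.2809, 0.248], 'ee_rot': [[-0.4502, 0.8929, -0.0006], [0.8929, 0.4502, 0.0004], [0.0006, -0.0004, -1.0]], 'wrist_force': [0.5657, -0.5228, 0.7163], 'wrist_torque': [-0.0369, 0.0386, 0.0247], 'opening': 0.0854, 'finger_force': 0.0, 'joint_positions': [0.7764, 0.0521, -0.2816, 1.8009, 0.015, 1.2914, 0.958]}
shift/250: [1.1127 0.9286 0.1923] turn/pi: -0.368 yaw now 116.75 rows>= 9.3
```

Emit:
apply_moves(deltas=[[100, 1, 0.93, 0.1, -0.368], [100, 1, 0.93, 0.1, -0.368], [100, 1, 0.93, 0.1, -0.368], [100, 1, 0.93, 0.1, -0.368], [100, 1, 0.93, 0.1, -0.368], [100, 1, 0.93, 0.1, -0.368], [100, 1, 0.93, 0.1, -0.368], [100, 1, 0.93, 0.1, -0.368], [100, 1, 0.93, 0.1, -0.368], [100, 1, 0.93, 0.1, -0.368], [100, 1, 0.93, 0.1, -0.368]])

```text
t: 2.1
eef_pos: [0.5154, 0.0473, 0.2228]
ee_rot: [[-0.999, -0.049, -0.001], [-0.049, 0.999, 0.0], [0.001, 0.0, -1.0]]
wrist_force: [-0.1, -0.8, -0.1]
opening: 0.0852
finger_force: 0.0
```

```bash
python3 - <<'E'
from h import *
st()
im,W=cloud("wrist"); save(im,"w1"); np.savez("w1.npz",im=im,W=W)
E
```

```text
{'t': 2.1, 'eef_pos': [0.5154, 0.0473, 0.2228], 'ee_rot': [[-0.9988, -0.049, -0.001], [-0.049, 0.9988, 0.0004], [0.001, 0.0004, -1.0]], 'wrist_force': [-0.1062, -0.8475, -0.1373], 'wrist_torque': [-0.0552, 0.0355, -0.0445], 'opening': 0.0852, 'finger_force': 0.0, 'joint_positions': [0.4218, 0.1292, -0.6424, 1.7908, 0.0808, 1.2491, 1.3776]}
```

View pics/w1.png

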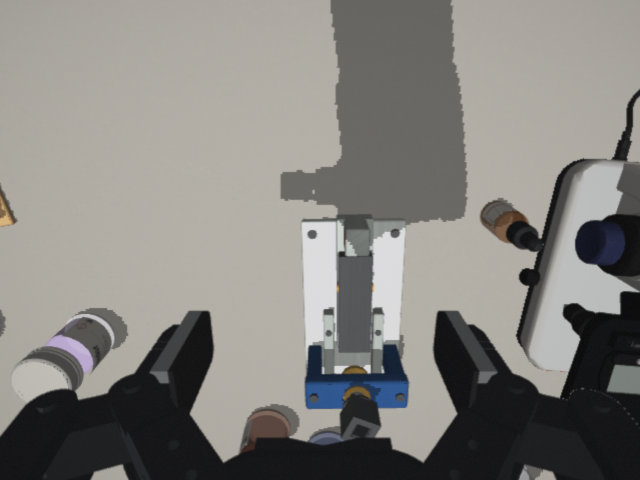

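The wrist view has the robot side at the top. The block upright is at (355,232), the dark upper part at (355,300), the bridge at (357,390), the screw head with its socket at (360,428) and the dropper at (515,225), clear of the path.

```bash
python3 - <<'E'
from h import *
z=np.load("w1.npz"); im,W=z["im"],z["W"]; hsv=cv2.cvtColor(im,cv2.COLOR_RGB2HSV)
H,S,V=[hsv[...,i].astype(int) for i in range(3)]; X,Y,Z=[W[...,i] for i in range(3)]
def rep(nm,m):
    m=cv2.morphologyEx(m.astype(np.uint8),cv2.MORPH_OPEN,np.ones((3,3)))>0
    P=W[m]; r=cv2.minAreaRect((P[:,:2]*1000).astype(np.float32)); print(nm,len(P),"med",np.round(np.median(P,0),4),"rect",np.round(r[0],1),np.round(r[1],1),round(r[2],2))
b=(Y>.02)&(Y<.14)&(X>.48)&(X<.75)
rep("bridge",b&(Z>.063)&(Z<.075)&(H>100)&(H<125)&(S>120))
rep("head",b&(X>.62)&(Z>.1))
rep("headall",b&(X>.62)&(Z>.08))
rep("upright",b&(X<.57)&(Z>.048)&(Z<.062))
rep("upper",b&(Z>.032)&(Z<.045)&(X>.56)&(X<.64)&(abs(Y-.078)<.025)&(S<60)&(V<120))
rep("base",b&(Z>.005)&(Z<.016)&(X<.62))
for nm,m in [("head",b&(X>.62)&(Z>.09)),("bridge",b&(Z>.063)&(Z<.075)&(S>120)),("upright",b&(X<.57)&(Z>.048)),("table",(Z<.006)&(X>.4)&(X<.5)&(abs(Y)<.05)),("base",b&(Z>.005)&(Z<.016)&(X<.62)),("upper",b&(Z>.03)&(Z<.045)&(X>.56)&(X<.64)&(abs(Y-.077)<.01))]:
    print(nm,np.round(np.nanpercentile(Z[m],[10,50,90,97]),4))
E
```

```text
bridge 2305 med [0.6707 0.0799 0.0698] rect [676.8  83.8] [29.9 89.5] 3.45
head 899 med [0.672  0.0834 0.1084] rect [677.1  84.8] [25.1 26.3] 69.41
headall 1543 med [0.6701 0.0834 0.103 ] rect [677.4  84.3] [25.6 26.3] 67.08
upright 723 med [0.5379 0.0753 0.0549] rect [538.9  75.7] [23.4 20.1] 3.07
upper 2591 med [0.5979 0.0791 0.0391] rect [600.1  79.8] [80.9 29.6] 3.5
base 5511 med [0.5735 0.062  0.0111] rect [578.3  78.4] [88.7 96.1] 3.6
head [0.0938 0.1052 0.1099 0.1104]
bridge [0.0664 0.0699 0.071  0.0721]
upright [0.2445 0.2802 0.291  0.2943]
table [0.0002 0.0012 0.0022 0.0027]
base [0.0101 0.0112 0.0122 0.0128]
upper [0.0382 0.0391 0.04   0.0403]
```

```bash
python3 - <<'E'
from h import *
plan([0.539,0.0757,0.15],183.45);plan([0.539,0.0757,0.042],183.45)
E
```

```text
shift/250: [-0.0998  0.1135  0.2917] turn/pi: -2.005 yaw now -177.44 rows>= 50.4
shift/250: [-0.1001  0.1134  0.7237] turn/pi: -2.005 yaw now -177.44 rows>= 50.4
```

Emit:
apply_moves(deltas=[[100, -0.1, 0.113, 0.2, -0.005], [100, -0.1, 0.113, 0.3, -0.005], [100, -0.1, 0.113, 0.45, -0.005], [100, -0.1, 0.113, 0.6, -0.005], [100, -0.1, 0.113, 0.7, -0.005], [100, -0.1, 0.113, 0.722, -0.005], [40, -0.1, 0.113, 0.722, -0.005], [0, -0.1, 0.113, 0.722, -0.005], [0, -0.1, 0.113, 0.722, -0.005], [0, -0.1, 0.113, 0.722, -0.005], [0, -0.1, 0.113, 0.722, -0.005], [0, -0.1, 0.113, 0.722, -0.005], [0, -0.1, 0.113, 0.722, -0.005], [0, -0.1, 0.113, 0.722, -0.005]], squeeze=30)

```text
t: 3.32
eef_pos: [0.5402, 0.0755, 0.0443]
ee_rot: [[-0.998, -0.061, 0.002], [-0.061, 0.998, -0.0], [-0.002, -0.0, -1.0]]
wrist_force: [-1.4, -1.4, 6.4]
opening: 0.0193
finger_force: 31.1
```

```bash
python3 - <<'E'
from h import *
st()
c,s=np.cos(np.radians(3.45)),np.sin(np.radians(3.45))
plan([0.677-.08*c,0.084-.08*s,0.042],183.45-360)
E
```

```text
{'t': 3.3167, 'eef_pos': [0.5402, 0.0755, 0.0443], 'ee_rot': [[-0.9982, -0.0606, 0.0021], [-0.0606, 0.9982, -0.0002], [-0.0021, -0.0003, -1.0]], 'wrist_force': [-1.4072, -1.4406, 6.3665], 'wrist_torque': [-0.1854, 0.2769, -0.0425], 'opening': 0.0193, 'finger_force': 31.0744, 'joint_positions': [0.3033, 0.3937, -0.6139, 1.9065, 0.2813, 0.9251, 1.1861]}
shift/250: [-0.2283  0.0008  0.0095] turn/pi: 0.0001 yaw now -176.53 rows>= 1.4
```

Emit:
apply_moves(deltas=[[0, -0.03, 0, 0, 0], [0, -0.06, 0, 0, 0], [0, -0.09, 0, 0, 0], [0, -0.12, 0, 0, 0], [0, -0.15, 0, 0, 0], [0, -0.18, 0, 0, 0], [0, -0.2, 0, 0, 0], [0, -0.21, 0, 0, 0], [0, -0.215, 0, 0, 0], [0, -0.215, 0, 0, 0], [0, -0.215, 0, 0, 0]])

```text
t: 4.23
eef_pos: [0.5922, 0.0791, 0.0443]
ee_rot: [[-0.998, -0.061, -0.001], [-0.061, 0.998, -0.001], [0.001, -0.001, -1.0]]
wrist_force: [-9.5, -0.7, 14.1]
opening: 0.0195
finger_force: 32.0
```

Emit:
apply_moves(deltas=[[0, -0.005, 0, 0, 0], [0, -0.01, 0, 0, 0], [0, -0.015, 0, 0, 0], [0, -0.015, 0, 0, 0]])

```text
t: 4.57
eef_pos: [0.5959, 0.0793, 0.0443]
ee_rot: [[-0.998, -0.061, -0.001], [-0.061, 0.998, -0.001], [0.001, -0.001, -1.0]]
wrist_force: [-10.3, -0.8, 13.9]
opening: 0.0195
finger_force: 32.1
```

Emit:
apply_moves(deltas=[[0, -0.003, 0, -0.006, 0], [0, -0.006, 0, -0.008, 0], [0, -0.01, 0, -0.008, 0], [0, -0.01, 0, -0.008, 0]])

```text
t: 4.9
eef_pos: [0.5991, 0.0789, 0.0446]
ee_rot: [[-0.998, -0.06, -0.001], [-0.06, 0.998, -0.0], [0.001, -0.0, -1.0]]
wrist_force: [-1.4, -0.3, -2.2]
opening: 0.0193
finger_force: 29.8
```

Emit:
apply_moves(deltas=[[0, -0.005, 0, 0, 0], [0, -0.01, 0, 0, 0], [0, -0.01, 0, 0, 0]])

```text
t: 5.15
eef_pos: [0.5991, 0.0789, 0.0443]
ee_rot: [[-0.998, -0.061, -0.006], [-0.061, 0.998, -0.001], [0.006, -0.001, -1.0]]
wrist_force: [-13.7, -1.2, 7.2]
opening: 0.0193
finger_force: 31.1
```

Emit:
apply_moves(deltas=[[0, 0.0, 0, -0.003, 0], [100, 0.004, 0, -0.003, 0], [100, 0.004, 0, -0.003, 0], [100, 0.004, 0, -0.003, 0], [100, 0.004, 0, -0.003, 0], [100, 0.004, 0, -0.15, 0], [100, 0.004, 0, -0.3, 0], [100, 0.004, -0.1, -0.45, 0], [100, 0.1, -0.25, -0.6, 0], [100, 0.15, -0.4, -0.65, 0], [100, 0.2, -0.55, -0.65, 0], [100, 0.25, -0.7, -0.65, 0], [100, 0.25, -0.85, -0.65, 0], [100, 0.25, -1, -0.65, 0], [100, 0.25, -1, -0.65, 0]])

```text
t: 6.4
eef_pos: [0.5532, -0.1842, 0.2074]
ee_rot: [[-0.999, -0.05, 0.0], [-0.05, 0.999, -0.004], [0.0, -0.004, -1.0]]
wrist_force: [-0.2, -1.1, 0.2]
opening: 0.0855
finger_force: 0.0
```

```bash
python3 - <<'E'
from h import *
st()
plan([0.5288,-0.277,0.15],-176.5)
im,W=cloud("top"); save(im[160:300,210:310].repeat(4,0).repeat(4,1),"t2")
hsv=cv2.cvtColor(im,cv2.COLOR_RGB2HSV)
b=np.zeros((480,640),bool); b[170:290,220:300]=1
m=b&(W[...,2]>.047)&(W[...,2]<.061)&(hsv[...,1]<60)&(hsv[...,2]>100)
r=cv2.minAreaRect((W[m][:,:2]*1000).astype(np.float32)); print(r)
E
```

```text
{'t': 6.4, 'eef_pos': [0.5532, -0.1842, 0.2074], 'ee_rot': [[-0.9987, -0.0501, 0.0002], [-0.0501, 0.9987, -0.0042], [0.0, -0.0042, -1.0]], 'wrist_force': [-0.2365, -1.133, 0.1787], 'wrist_torque': [-0.046, 0.0033, 0.0455], 'opening': 0.0855, 'finger_force': 0.0, 'joint_positions': [0.6766, 0.2652, -0.5123, 1.6669, 0.1404, 1.2444, 1.7551]}
shift/250: [ 0.1162 -0.3649  0.2311] turn/pi: -0.0035 yaw now -177.13 rows>= 2.7
((597.6227416992188, 78.06167602539062), (23.223665237426758, 19.38509178161621), 0.9628655314445496)
```

Emit:
apply_moves(deltas=[[100, 0.1, -0.3, 0.1, -0.003], [100, 0.116, -0.365, 0.2, -0.003], [100, 0.116, -0.365, 0.3, -0.003], [100, 0.116, -0.365, 0.4, -0.003], [100, 0.116, -0.365, 0.48, -0.003], [100, 0.116, -0.365, 0.49, -0.003], [0, 0.116, -0.365, 0.49, -0.003], [0, 0.116, -0.365, 0.49, -0.003], [0, 0.116, -0.365, 0.49, -0.003], [0, 0.116, -0.365, 0.49, -0.003], [0, 0.116, -0.365, 0.49, -0.003], [0, 0.116, -0.365, 0.49, -0.003], [0, 0.116, -0.365, 0.49, -0.003], [0, 0.116, -0.365, 0.49, -0.003]], squeeze=40)

```text
t: 7.62
eef_pos: [0.5319, -0.2705, 0.0867]
ee_rot: [[-0.998, -0.068, 0.003], [-0.068, 0.998, -0.005], [-0.003, -0.005, -1.0]]
wrist_force: [1.2, -9.2, 2.5]
opening: 0.0234
finger_force: 38.4
```

Emit:
apply_moves(deltas=[[0, 0, 0, -0.05, 0], [0, 0, 0, -0.15, 0], [0, 0, 0, -0.3, 0], [0, 0, 0, -0.4, 0], [0, 0, 0, -0.5, 0], [0, 0, 0, -0.55, 0], [0, 0, 0, -0.55, 0]])

```text
t: 8.2
eef_pos: [0.5325, -0.2673, 0.2259]
ee_rot: [[-0.998, -0.07, 0.005], [-0.07, 0.998, -0.003], [-0.005, -0.003, -1.0]]
wrist_force: [0.3, 0.1, -0.8]
opening: 0.0233
finger_force: 39.3
```

```bash
python3 - <<'E'
from h import *
st()
im,W=cloud("scene"); np.savez("s2.npz",im=im,W=W)
m=camera_model("scene");o=get_obs(); R,t=np.array(m["R"]),np.array(m["t"]);f,cx,cy=K(m)
p=np.array(o["eef_pos"])-[0,0,.07]; c=R@p+t; u,v=int(f*c[0]/c[2]+cx),int(f*c[1]/c[2]+cy); print(u,v)
a=im[max(v-60,0):v+60,max(u-60,0):u+60]; save(cv2.resize(a,None,fx=5,fy=5,interpolation=cv2.INTER_NEAREST),"s2")
E
```

```text
{'t': 8.2, 'eef_pos': [0.5325, -0.2673, 0.2259], 'ee_rot': [[-0.9975, -0.0702, 0.0048], [-0.0702, 0.9975, -0.0027], [-0.0046, -0.003, -1.0]], 'wrist_force': [0.2962, 0.0595, -0.7606], 'wrist_torque': [-0.0304, -0.0372, -0.0493], 'opening': 0.0233, 'finger_force': 39.3049, 'joint_positions': [0.7846, 0.2704, -0.4722, 1.6171, 0.1283, 1.2793, 1.9319]}
367 315
```

View pics/s2.png

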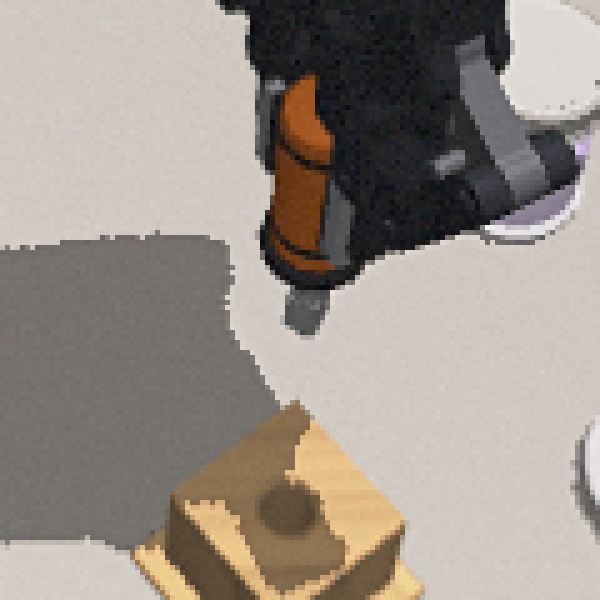

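Scene crop: the driver is held upright, with its collar at (310,270) and tip at (305,315), clear of the holder. The tip is too small here to read its yaw, so I'll use the wrist camera.

```bash
python3 - <<'E'
from h import *
st()
im,W=cloud("wrist"); np.savez("w2.npz",im=im,W=W)
m=camera_model("wrist");o=get_obs(); R,t=np.array(m["R"]),np.array(m["t"]);f,cx,cy=K(m)
Rt=np.array(o["ee_rot"])
for d in [0,.04,.08]:
    c=R@(np.array(o["eef_pos"])+Rt[:,2]*d)+t; print(d,f*c[0]/c[2]+cx,f*c[1]/c[2]+cy,c[2])
save(cv2.resize(im[230:350,250:390],None,fx=5,fy=5,interpolation=cv2.INTER_CUBIC),"w2")
E
```

```text
{'t': 8.25, 'eef_pos': [0.5317, -0.2671, 0.2234], 'ee_rot': [[-0.9975, -0.0702, 0.0022], [-0.0702, 0.9975, -0.0013], [-0.0021, -0.0015, -1.0]], 'wrist_force': [-0.4366, -0.1805, -1.1622], 'wrist_torque': [0.069, -0.0006, -0.0108], 'opening': 0.0232, 'finger_force': 39.305, 'joint_positions': [0.7845, 0.2722, -0.4719, 1.62, 0.1286, 1.2777, 1.9317]}
0 324.77496119172736 334.05735915834333 0.1471276462026934
0.04 324.43525504448604 286.04369997089145 0.18495128048742931
0.08 324.21090228962015 254.3339508321576 0.22277491477216524
```

View pics/w2.png

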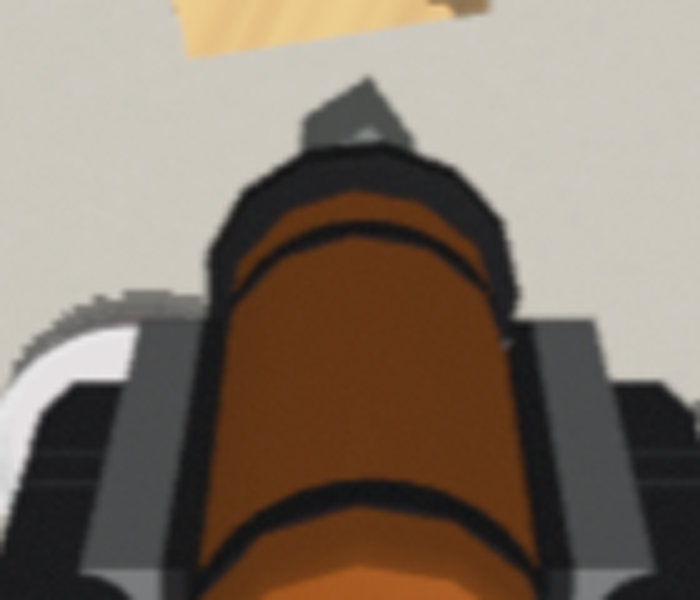

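The wrist crop shows the tip beyond the collar, with its left corner at (302,122), apex at (368,78) and right corner at (412,140). I'll fit its silhouette and depth for yaw.

```bash
cat > fit.py <<'E'
from h import *
from scipy.optimize import minimize
z=np.load("w2.npz"); im,W=z["im"],z["W"]; m=camera_model("wrist"); o=get_obs()
Rc,tc=np.array(m["R"]),np.array(m["t"]); f,cx,cy=K(m); Rt=np.array(o["ee_rot"]); p0=np.array(o["eef_pos"])
A=np.array([[f,0,cx],[0,f,cy],[0,0,1.]]); print("f",f,"k1",m["k1"])
u0,u1,v0,v1=300,345,238,262
T=(W-p0)@Rt   # tool coords
sub=np.s_[v0:v1,u0:u1]
reg=(T[sub][...,2]<.12)
for r in range(0,v1-v0,1): print(v0+r,''.join('#' if x else '.' for x in reg[r]), np.round(np.nanmedian(T[sub][r][reg[r]],0)*1000,1) if reg[r].any() else '')
S=4
def mask(yaw,ox,oy,L):
    a=np.radians(yaw); pts=[]
    for zz,k in [(7,4.5),(22,4.5)]:
        for sx,sy in [(1,1),(1,-1),(-1,-1),(-1,1)]:
            x,y=k*sx,k*sy; pts.append([ox+x*np.cos(a)-y*np.sin(a),oy+x*np.sin(a)+y*np.cos(a),L-zz])
    for q in np.arange(0,6.28,.4): pts.append([ox+2*np.cos(q),oy+2*np.sin(q),L])
    P=p0+np.array(pts)/1000@Rt.T
    uv=cv2.projectPoints(P,cv2.Rodrigues(Rc)[0],tc,A,np.array([m["k1"],0,0,0,0.]))[0][:,0]
    h=cv2.convexHull(((uv-[u0-.5,v0-.5])*S).astype(np.float32)).round().astype(np.int32)
    M=np.zeros(((v1-v0)*S,(u1-u0)*S),np.float32); cv2.fillConvexPoly(M,h,1)
    return cv2.resize(M,(u1-u0,v1-v0),interpolation=cv2.INTER_AREA)
N=int(np.argmax([r.sum() for r in reg]>np.float64(26)))  # first collar row
N=N if N>3 else 20; print("rows used",N)
g=im[sub].astype(float).mean(2); D=(reg*1.)[:N]
res=[]
for yaw in range(0,90,3):
    fun=lambda q: ((mask(yaw,*q)[:N]-D)**2).sum()
    b=min((minimize(fun,[ox,0,L],method="Nelder-Mead",options=dict(initial_simplex=[[ox,0,L],[ox+1,0,L],[ox,1,L],[ox,0,L+2]],maxiter=80)) for ox in (1,4) for L in (82,)),key=lambda r:r.fun)
    res.append((round(b.fun,2),yaw,np.round(b.x,1).tolist()))
for r in sorted(res)[:10]: print(r)
E
python3 fit.py
```

```text
f 389.79265531207926 k1 0.0035185575884770347
238 ............................................. 
239 ............................................. 
240 ............................................. 
241 ............................................. 
242 ............................................. 
243 ............................................. 
244 ............................................. 
245 ........................#.................... [ 7.7 -0.5 70.5]
246 ......................###.................... [ 7.3 -1.1 70.2]
247 .....................#####................... [ 6.9 -1.1 69.5]
248 ...................########.................. [ 6.8 -1.3 68.3]
249 .................##########.................. [ 6.3 -1.9 68.1]
250 ................############................. [ 6.  -1.9 67.5]
251 ..............###############................ [ 5.8 -2.1 66.4]
252 .............#################............... [ 5.6 -2.1 65.6]
253 ...........###################............... [ 5.2 -2.6 65. ]
254 ...........####################.............. [ 5.2 -2.3 63.7]
255 ...........############
[... 178 characters left out ...]
...........######################............ [ 5.3 -1.8 57.9]
259 ..........########################........... [15.8 -1.6 31.9]
260 ..........########################........... [15.8 -1.6 30.7]
261 .........###########################......... [15.5 -1.4 30.3]
rows used 23
(np.float64(3.98), 57, [0.9, -1.4, 83.9])
(np.float64(5.67), 54, [1.2, -1.5, 82.6])
(np.float64(6.67), 60, [1.2, -1.4, 82.7])
(np.float64(9.16), 51, [0.9, -1.5, 83.7])
(np.float64(12.07), 63, [1.2, -1.5, 83.1])
(np.float64(13.7), 48, [1.2, -1.5, 82.9])
(np.float64(17.5), 66, [1.0, -1.5, 83.4])
(np.float64(18.12), 45, [0.9, -1.6, 83.5])
(np.float64(22.29), 42, [1.1, -1.7, 83.0])
(np.float64(23.02), 69, [1.3, -1.5, 82.4])
```

```bash
sed -i 's/^N=N if.*/N=20/; s/range(0,90,3)/np.arange(48,68,1.5)/' fit.py; python3 fit.py | tail -10 | head -4; python3 - <<'E'
from h import *
plan([0.677,0.085,0.218],-143.4)
E
```

```text
(np.float64(2.65), np.float64(57.0), [-0.9, -1.5, 88.6])
(np.float64(2.87), np.float64(55.5), [-1.0, -1.6, 88.5])
(np.float64(3.18), np.float64(58.5), [-1.0, -1.6, 88.6])
(np.float64(4.38), np.float64(54.0), [0.8, -1.6, 84.0])
shift/250: [-0.6818  1.363   0.0147] turn/pi: -0.181 yaw now -175.98 rows>= 9.1
```

Emit:
apply_moves(deltas=[[0, -0.5, 1, 0, 0], [0, -0.5, 1, 0, 0], [0, -0.5, 1, 0, 0], [0, -0.5, 1, 0, 0], [0, -0.5, 1, 0, 0], [0, -0.5, 1, 0, 0], [0, -0.5, 1, 0, 0], [0, -0.5, 1, 0, 0], [0, -0.5, 1, 0, 0], [0, -0.5, 1, 0, 0]])

```text
t: 9.13
eef_pos: [0.6375, -0.0092, 0.2202]
ee_rot: [[-0.998, -0.07, -0.003], [-0.07, 0.998, -0.0], [0.003, -0.0, -1.0]]
wrist_force: [-1.5, -0.2, -1.2]
opening: 0.0233
finger_force: 39.4
```

Emit:
apply_moves(deltas=[[0, -0.1, 0.2, 0, -0.04], [0, -0.182, 0.363, 0, -0.08], [0, -0.182, 0.363, 0, -0.12], [0, -0.182, 0.363, 0, -0.16], [0, -0.182, 0.363, 0, -0.181], [0, -0.182, 0.363, 0, -0.181], [0, -0.182, 0.363, 0, -0.181], [0, -0.182, 0.363, 0, -0.181]])

```text
t: 9.8
eef_pos: [0.6772, 0.0833, 0.2219]
ee_rot: [[-0.806, -0.593, -0.001], [-0.593, 0.806, -0.001], [0.001, -0.0, -1.0]]
wrist_force: [-0.7, -0.9, -1.7]
opening: 0.0232
finger_force: 39.5
```

```bash
python3 - <<'E'
from h import *
st()
im,W=cloud("wrist"); np.savez("w3.npz",im=im,W=W)
save(cv2.resize(im[200:360,220:420],None,fx=4,fy=4,interpolation=cv2.INTER_CUBIC),"w3")
plan([0.677,0.085,0.218],-143.4)
E
```

```text
{'t': 9.8, 'eef_pos': [0.6772, 0.0833, 0.2219], 'ee_rot': [[-0.8056, -0.5925, -0.0006], [-0.5925, 0.8056, -0.0007], [0.0009, -0.0002, -1.0]], 'wrist_force': [-0.7487, -0.9367, -1.6532], 'wrist_torque': [-0.0062, -0.0531, -0.0226], 'opening': 0.0232, 'finger_force': 39.463, 'joint_positions': [0.2973, 0.5038, -0.6981, 1.3804, 0.3225, 1.3729, 1.8027]}
shift/250: [-0.0026  0.0048  0.0162] turn/pi: -0.0012 yaw now -143.62 rows>= 0.1
```

View pics/w3.png

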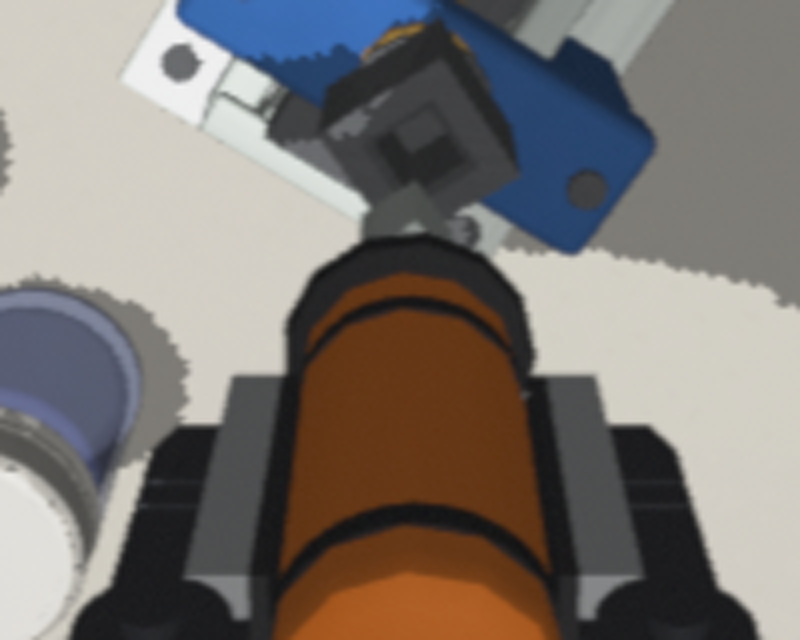

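Wrist crop: the head's top face has corners at about (325,130), (437,60) and (518,168), its socket is at (425,145), and the tip is at (410,190), just short of it. I'll measure the head in the tool frame.

```bash
python3 - <<'E'
from h import *
z=np.load("w3.npz"); im,W=z["im"],z["W"]; o=get_obs(); Rt=np.array(o["ee_rot"]);p0=np.array(o["eef_pos"])
T=(W-p0)@Rt*1000
v,u=np.mgrid[0:480,0:640]
b=(u>295)&(u<355)&(v>205)&(v<262)
m=b&(W[...,2]>.1045)&(W[...,2]<.1125)&(np.linalg.norm(W[...,:2]-[.677,.084],axis=-1)<.02)
m=cv2.morphologyEx(m.astype(np.uint8),cv2.MORPH_OPEN,np.ones((3,3)))>0
P=T[m]; r=cv2.minAreaRect(P[:,:2].astype(np.float32)); print(len(P),r,np.median(W[m],0),np.percentile(W[m][:,2],[50,90]))
r=cv2.minAreaRect((W[m][:,:2]*1000).astype(np.float32));print(r)
mm=m.astype(np.uint8)[205:262,295:355]
for row in mm[::2]: print(''.join('#' if x else '.' for x in row))
E
```

```text
988 ((-1.1518948078155518, 0.1993579864501953), (24.315837860107422, 24.551616668701172), 57.524147033691406) [0.67512572 0.08155579 0.10955773] [0.10955773 0.11047745]
((677.957275390625, 84.42465209960938), (24.552978515625, 24.315752029418945), 68.86054992675781)
............................................................
............................................................
............................................................
............................................................
..................................###.......................
..............................########......................
...........................############.....................
.......................##################...................
.....................#####################..................
..................#########################.................
..............###############################...............
............####################.########.####..............
..........###################......############.............
.....#####.###############..........####
[... 235 characters left out ...]
.........########.#####......
..........##############..............#################.....
............##############.......######################.....
.............#############.....#######################......
..............############.....###################..........
................######...........##############.............
..................................#########.................
...................................#####....................
............................................................
............................................................
............................................................
............................................................
```

Emit:
apply_moves(deltas=[[0, -0.005, 0.006, 0.02, 0], [0, -0.005, 0.006, 0.05, 0], [0, -0.005, 0.006, 0.08, 0], [0, -0.005, 0.006, 0.11, 0], [0, -0.005, 0.006, 0.125, 0], [0, -0.005, 0.006, 0.135, 0], [0, -0.005, 0.006, 0.145, 0], [0, -0.005, 0.006, 0.15, 0], [0, -0.005, 0.006, 0.155, 0], [0, -0.005, 0.006, 0.155, 0]])

```text
t: 10.68
eef_pos: [0.6774, 0.0869, 0.1836]
ee_rot: [[-0.803, -0.596, 0.0], [-0.596, 0.803, 0.0], [-0.0, -0.0, -1.0]]
wrist_force: [0.5, -0.9, -1.1]
opening: 0.0229
finger_force: 39.5
```

Emit:
apply_moves(deltas=[[0, 0, 0, 0.005, 0], [0, 0, 0, 0.01, 0], [0, 0, 0, 0.015, 0], [0, 0, 0, 0.015, 0]])

```text
t: 11.02
eef_pos: [0.6777, 0.0867, 0.1798]
ee_rot: [[-0.803, -0.596, 0.001], [-0.596, 0.803, -0.0], [-0.001, -0.001, -1.0]]
wrist_force: [2.7, -0.7, -0.3]
opening: 0.023
finger_force: 39.5
```

Emit:
apply_moves(deltas=[[0, 0, 0, 0.005, 0], [0, 0, 0, 0.01, 0], [0, 0, 0, 0.015, 0], [0, 0, 0, 0.02, 0], [0, 0, 0, 0.024, 0], [0, 0, 0, 0.024, 0]])

```text
t: 11.52
eef_pos: [0.6776, 0.0866, 0.1737]
ee_rot: [[-0.803, -0.596, 0.0], [-0.596, 0.803, -0.0], [-0.0, -0.0, -1.0]]
wrist_force: [3.9, -1.1, -0.0]
opening: 0.0233
finger_force: 39.8
```

Emit:
apply_moves(deltas=[[0, 0, 0, 0.005, 0], [0, 0, 0, 0.01, 0], [0, 0, 0, 0.012, 0], [0, 0, 0, 0.012, 0]])

```text
t: 11.85
eef_pos: [0.6776, 0.0868, 0.1708]
ee_rot: [[-0.803, -0.596, 0.0], [-0.596, 0.803, -0.0], [-0.0, -0.0, -1.0]]
wrist_force: [4.5, -1.9, 0.3]
opening: 0.0232
finger_force: 40.0
```

Emit:
apply_moves(deltas=[[0, -0.002, -0.003, 0, 0.02], [0, -0.002, -0.003, 0, 0.04], [0, -0.002, -0.003, 0, 0.06], [0, -0.002, -0.003, 0, 0.08], [0, -0.002, -0.003, 0.001, 0.1], [0, -0.002, -0.003, 0.002, 0.12], [0, -0.002, -0.003, 0.002, 0.12]])

```text
t: 12.43
eef_pos: [0.6788, 0.0863, 0.1705]
ee_rot: [[-0.967, -0.255, 0.001], [-0.255, 0.967, -0.0], [-0.001, -0.0, -1.0]]
wrist_force: [5.4, -1.6, 0.0]
opening: 0.0232
finger_force: 39.6
```

```bash
cat >> h.py <<'E'
def feel(n=8):
    T=[];F=[];J=[]
    for i in range(n):
        read_camera("top"); o=get_obs(); T.append(o["wrist_torque"][2]);F.append(o["wrist_force"]);J.append(o["tau"][6])
    R=np.array(o["ee_rot"])
    print("t",round(o["t"],2),"Tz",np.round(np.mean(T),4),"+-",np.round(np.std(T),4),"tau7",np.round(np.mean(J),4),"+-",np.round(np.std(J),4),"F",np.round(np.mean(F,0),2),"yaw",round(np.degrees(np.arctan2(R[1,0],R[0,0])),2),"p",np.round(o["eef_pos"],4),"j7",round(o["joint_positions"][6],3))
E
python3 -c "
from h import *
feel(6)"
```

```text
t 12.73 Tz 0.0487 +- 0.028 tau7 -0.199 +- 0.2315 F [ 6.07 -1.79  0.38] yaw -165.01 p [0.6788 0.0863 0.1705] j7 1.434
```

Emit:
apply_moves(deltas=[[0, -0.005, -0.003, 0.001, 0.02], [0, -0.005, -0.003, 0.002, 0.04], [0, -0.005, -0.003, 0.002, 0.06], [0, -0.005, -0.003, 0.003, 0.08], [0, -0.005, -0.003, 0.004, 0.1], [0, -0.005, -0.003, 0.004, 0.1]])

```text
t: 13.23
eef_pos: [0.6797, 0.0859, 0.1695]
ee_rot: [[-0.998, 0.055, 0.0], [0.055, 0.998, -0.0], [-0.0, -0.0, -1.0]]
wrist_force: [3.4, -3.2, 2.7]
opening: 0.0234
finger_force: 39.4
```

```bash
python3 -c "
from h import *
feel(10)"
```

```text
t 13.73 Tz 0.034 +- 0.031 tau7 -0.1663 +- 0.2692 F [ 2.96 -3.28  2.87] yaw 177.01 p [0.6797 0.0859 0.1694] j7 1.141
```

Emit:
apply_moves(deltas=[[0, 0, 0, 0.0, 0.02], [0, 0, 0, 0.001, 0.04], [0, 0, 0, 0.002, 0.06], [0, 0, 0, 0.003, 0.08], [0, 0, 0, 0.003, 0.08]])

```text
t: 14.15
eef_pos: [0.6797, 0.0856, 0.1686]
ee_rot: [[-0.953, 0.303, 0.0], [0.303, 0.953, -0.001], [-0.0, -0.001, -1.0]]
wrist_force: [3.1, -4.3, 3.4]
opening: 0.0229
finger_force: 39.7
```

```bash
python3 -c "
from h import *
feel(10)
im,W=cloud('wrist'); np.savez('w4.npz',im=im,W=W)
save(cv2.resize(im[180:360,200:440],None,fx=3,fy=3,interpolation=cv2.INTER_CUBIC),'w4')"
```

```text
t 14.65 Tz 0.0478 +- 0.031 tau7 -0.1395 +- 0.194 F [ 2.9  -4.51  3.14] yaw 162.59 p [0.6797 0.0856 0.1686] j7 0.906
```

View pics/w4.png

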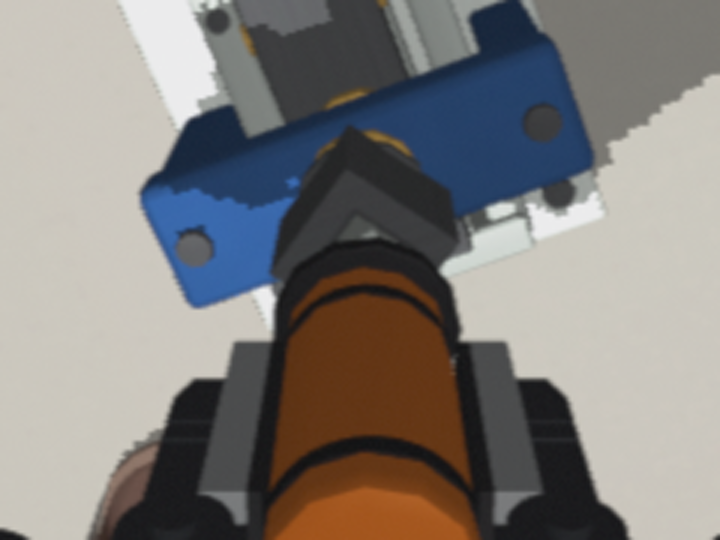

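Wrist crop: the driver is seated, with the collar close over the head, whose near corner is at (350,170). The brass foot shows at (350,100). I'll track the head's yaw from depth.

```bash
cat > head.py <<'E'
from h import *
from scipy.optimize import least_squares
import sys
def head(W,yaw0,verbose=1):
    r=np.linalg.norm(W[...,:2]-[.677,.084],axis=-1)
    m=(r<.022)&(W[...,2]>.088)&(W[...,2]<.101)&(r>.009); P=W[m][:,:2]*1000
    best=None
    for y in np.arange(yaw0-30,yaw0+31,10):
        def fun(q):
            a=np.radians(q[2]); d=P-q[:2]; x=d@[np.cos(a),np.sin(a)]; yy=d@[-np.sin(a),np.cos(a)]
            return np.r_[np.maximum(abs(x),abs(yy))-12,(q[:2]-[677,84])*.3]
        s=least_squares(fun,[677,84,y],loss="soft_l1")
        if best is None or s.cost<best.cost: best=s
    mt=(r<.02)&(W[...,2]>.101)&(W[...,2]<.114)
    # top plane: mode of height histogram
    print("head",np.round(best.x,2),"yaw mod90",round(best.x[2]%90,2),"rms",round(np.sqrt(2*best.cost/len(P)),2),len(P),"topz n",mt.sum(),np.round(np.percentile(W[mt][:,2],[25,50,75]),4) if mt.sum()>10 else '')
if __name__=="__main__":
    if len(sys.argv)>1:
        for n in sys.argv[1:]: head(np.load(n+".npz")["W"],60)
    else:
        feel(8); im,W=cloud("wrist"); head(W,45)
E
python3 head.py w1 w3 w4
```

```text
head [678.04  84.5   68.95] yaw mod90 68.95 rms 0.51 475 topz n 861 [0.1053 0.1086 0.1096]
head [677.99  84.57  69.09] yaw mod90 69.09 rms 0.13 239 topz n 1104 [0.1085 0.1094 0.11  ]
head [678.17  84.53 127.81] yaw mod90 37.81 rms 0.15 443 topz n 1115 [0.1067 0.1076 0.1083]
```

Emit:
apply_moves(deltas=[[0, -0.004, -0.004, 0.001, 0.02], [0, -0.004, -0.004, 0.002, 0.04], [0, -0.004, -0.004, 0.003, 0.06], [0, -0.004, -0.004, 0.003, 0.06]])

```text
t: 15.03
eef_pos: [0.68, 0.0849, 0.168]
ee_rot: [[-0.88, 0.475, -0.0], [0.475, 0.88, -0.0], [0.0, -0.0, -1.0]]
wrist_force: [1.2, -3.0, 5.1]
opening: 0.023
finger_force: 39.7
```

```bash
python3 head.py
```

```text
t 15.43 Tz 0.0173 +- 0.0241 tau7 -0.1863 +- 0.2921 F [ 0.74 -3.44  4.97] yaw 151.92 p [0.6801 0.085  0.1679] j7 0.733
head [678.21  84.5   26.98] yaw mod90 26.98 rms 0.15 443 topz n 1107 [0.1062 0.1071 0.1077]
```

Emit:
apply_moves(deltas=[[0, 0, 0, 0.001, 0.015], [0, 0, 0, 0.001, 0.03], [0, 0, 0, 0.002, 0.045], [0, 0, 0, 0.002, 0.045]])

```text
t: 15.82
eef_pos: [0.68, 0.0847, 0.1675]
ee_rot: [[-0.805, 0.593, -0.001], [0.593, 0.805, -0.0], [0.0, -0.001, -1.0]]
wrist_force: [-0.3, -3.8, 5.3]
opening: 0.0223
finger_force: 39.9
```

```bash
python3 head.py
```

```text
t 16.22 Tz 0.0425 +- 0.0169 tau7 -0.1283 +- 0.1585 F [ 0.27 -3.92  5.88] yaw 143.81 p [0.6801 0.0847 0.1674] j7 0.6
head [678.23  84.49 109.28] yaw mod90 19.28 rms 0.15 439 topz n 1084 [0.1058 0.1067 0.1072]
```

Emit:
apply_moves(deltas=[[0, 0, 0, 0, 0.015], [0, 0, 0, 0, 0.03], [0, 0, 0, 0.001, 0.045], [0, 0, 0, 0.001, 0.045]])

```text
t: 16.6
eef_pos: [0.68, 0.0846, 0.1671]
ee_rot: [[-0.714, 0.701, -0.001], [0.701, 0.714, -0.001], [0.0, -0.001, -1.0]]
wrist_force: [0.4, -4.0, 5.7]
opening: 0.0232
finger_force: 39.9
```

```bash
python3 head.py
```

```text
t 17.0 Tz 0.0605 +- 0.0336 tau7 -0.136 +- 0.1586 F [-0.05 -4.35  5.17] yaw 135.7 p [0.6799 0.0845 0.1671] j7 0.468
head [678.24  84.43 101.42] yaw mod90 11.42 rms 0.15 451 topz n 1060 [0.1055 0.1063 0.1068]
```

Emit:
apply_moves(deltas=[[0, 0, 0, 0, 0.015], [0, 0, 0, 0.001, 0.03], [0, 0, 0, 0.002, 0.045], [0, 0, 0, 0.002, 0.045]])

```text
t: 17.38
eef_pos: [0.6799, 0.0844, 0.1667]
ee_rot: [[-0.608, 0.794, -0.001], [0.794, 0.608, -0.001], [-0.0, -0.001, -1.0]]
wrist_force: [-0.8, -5.1, 5.8]
opening: 0.023
finger_force: 40.0
```

```bash
python3 head.py
```

```text
t 17.78 Tz 0.0624 +- 0.0247 tau7 -0.1526 +- 0.1586 F [-0.73 -4.87  6.29] yaw 127.6 p [0.6798 0.0844 0.1666] j7 0.335
head [678.25  84.43   4.49] yaw mod90 4.49 rms 0.15 445 topz n 1039 [0.1052 0.1059 0.1065]
```

Emit:
apply_moves(deltas=[[0, 0, 0, 0, 0.015], [0, 0, 0, 0.001, 0.03], [0, 0, 0, 0.001, 0.045], [0, 0, 0, 0.001, 0.045]])

```text
t: 18.17
eef_pos: [0.6797, 0.0842, 0.1663]
ee_rot: [[-0.49, 0.872, -0.001], [0.872, 0.49, -0.001], [-0.0, -0.002, -1.0]]
wrist_force: [-1.3, -4.6, 7.0]
opening: 0.0227
finger_force: 40.0
```

```bash
python3 head.py
```

```text
t 18.57 Tz 0.0936 +- 0.0304 tau7 -0.1779 +- 0.1585 F [-0.94 -5.31  6.63] yaw 119.49 p [0.6797 0.0842 0.1663] j7 0.202
head [678.26  84.41  87.77] yaw mod90 87.77 rms 0.16 445 topz n 1020 [0.105  0.1056 0.1061]
```

Emit:
apply_moves(deltas=[[30, 0, 0, 0, 0], [60, 0, 0, 0, 0], [100, 0, 0, 0, 0], [100, 0, 0, 0, 0], [100, 0, 0, 0, 0], [100, 0, 0, -0.05, 0], [100, 0, 0, -0.15, 0], [100, 0, 0, -0.3, 0], [100, 0, 0, -0.4, 0], [100, 0, 0, -0.45, 0], [100, 0, 0, -0.45, -0.04], [100, 0, 0, -0.45, -0.08], [100, 0, 0, -0.45, -0.08]])

```text
t: 19.7
eef_pos: [0.6802, 0.0851, 0.2794]
ee_rot: [[-0.697, 0.717, 0.0], [0.717, 0.697, 0.0], [-0.0, 0.0, -1.0]]
wrist_force: [0.1, -0.3, -0.3]
opening: 0.0851
finger_force: 0.0
```

```bash
python3 - <<'E'
from h import *
read_camera("top"); st()
im,W=cloud("scene"); save(cv2.resize(im[60:240,260:420],None,fx=3,fy=3,interpolation=cv2.INTER_CUBIC),"s3")
plan([0.595,0.0787,0.26],-176.53); plan([0.595,0.0787,0.0445],-176.53)
E
```

```text
{'t': 19.75, 'eef_pos': [0.6801, 0.0849, 0.279], 'ee_rot': [[-0.691, 0.7228, -0.0002], [0.7228, 0.691, 0.0003], [0.0004, 0.0, -1.0]], 'wrist_force': [-0.8344, 0.5289, -0.092], 'wrist_torque': [-0.0102, 0.0368, -0.0037], 'opening': 0.0856, 'finger_force': 0.0, 'joint_positions': [0.1059, 0.4293, -0.4224, 1.2996, 0.1725, 1.4485, 0.4595]}
shift/250: [ 0.2166 -0.2637  0.0753] turn/pi: 1.7228 yaw now 133.57 rows>= 43.3
shift/250: [ 0.2162 -0.2636  0.9373] turn/pi: 1.7228 yaw now 133.57 rows>= 43.3
```

View pics/s3.png

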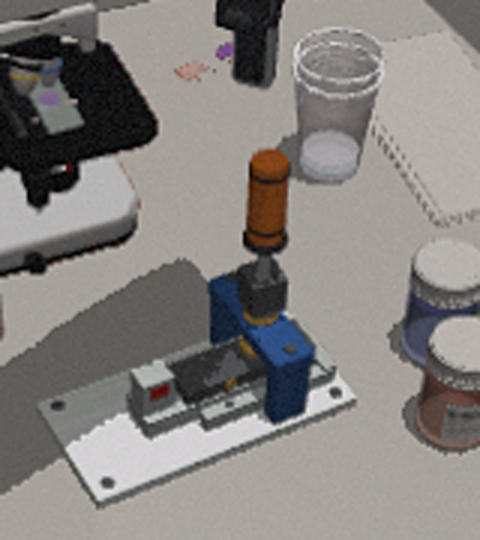

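Scene crop: the driver stands upright in the screw, head at (265,290), and the block is home with its red grip at (157,392).

Emit:
apply_moves(deltas=[[100, 0.1, -0.13, 0, -0.04], [100, 0.216, -0.264, 0, -0.08], [100, 0.216, -0.264, 0, -0.12], [100, 0.216, -0.264, 0, -0.16], [100, 0.216, -0.264, 0, -0.2], [100, 0.216, -0.264, 0, -0.24], [100, 0.216, -0.264, 0, -0.277], [100, 0.216, -0.264, 0.15, -0.277], [100, 0.216, -0.264, 0.3, -0.277], [100, 0.216, -0.264, 0.45, -0.277], [100, 0.216, -0.264, 0.6, -0.277], [100, 0.216, -0.264, 0.7, -0.277], [100, 0.216, -0.264, 0.75, -0.277], [100, 0.216, -0.264, 0.75, -0.277]])

```text
t: 20.97
eef_pos: [0.5934, 0.0779, 0.0884]
ee_rot: [[-0.998, -0.061, -0.005], [-0.061, 0.998, -0.0], [0.005, -0.0, -1.0]]
wrist_force: [0.2, 0.3, 0.0]
opening: 0.0854
finger_force: 0.0
```

```bash
python3 - <<'E'
from h import *
st(); plan([0.595,0.0787,0.0445],-176.53)
E
```

```text
{'t': 20.9667, 'eef_pos': [0.5934, 0.0779, 0.0884], 'ee_rot': [[-0.9981, -0.0613, -0.0051], [-0.0613, 0.9981, -0.0003], [0.0051, -0.0, -1.0]], 'wrist_force': [0.2219, 0.2728, 0.0102], 'wrist_torque': [-0.0205, 0.0324, -0.0058], 'opening': 0.0854, 'finger_force': 0.0, 'joint_positions': [0.2268, 0.4203, -0.5315, 1.7429, 0.2397, 1.0486, 1.244]}
shift/250: [-0.0074  0.003   0.1757] turn/pi: 0.0002 yaw now -176.49 rows>= 1.1
```

Emit:
apply_moves(deltas=[[100, -0.003, 0.003, 0.08, 0], [100, -0.003, 0.003, 0.15, 0], [100, -0.003, 0.003, 0.172, 0], [50, -0.003, 0.003, 0.172, 0], [0, -0.003, 0.003, 0.172, 0], [0, -0.003, 0.003, 0.172, 0], [0, -0.003, 0.003, 0.172, 0], [0, -0.003, 0.003, 0.172, 0], [0, -0.003, 0.003, 0.172, 0], [0, -0.003, 0.003, 0.172, 0], [0, -0.003, 0.003, 0.172, 0]], squeeze=60)

```text
t: 21.88
eef_pos: [0.5965, 0.0789, 0.0495]
ee_rot: [[-0.998, -0.063, 0.001], [-0.063, 0.998, -0.0], [-0.001, -0.0, -1.0]]
wrist_force: [-1.8, -1.0, 6.0]
opening: 0.0187
finger_force: 60.0
```

```bash
python3 - <<'E'
from h import *
feel(4); st()
E
```

```text
t 22.08 Tz -0.1006 +- 0.0249 tau7 0.0935 +- 0.0 F [-2.01 -0.88  6.04] yaw -176.36 p [0.5965 0.079  0.0495] j7 1.221
{'t': 22.0833, 'eef_pos': [0.5965, 0.079, 0.0495], 'ee_rot': [[-0.998, -0.0634, 0.0013], [-0.0634, 0.998, -0.0001], [-0.0013, -0.0002, -1.0]], 'wrist_force': [-2.0107, -1.1762, 6.1766], 'wrist_torque': [-0.1249, 0.339, -0.0625], 'opening': 0.0191, 'finger_force': 59.989, 'joint_positions': [0.2113, 0.4687, -0.5168, 1.7678, 0.2735, 0.9756, 1.2206]}
```

Emit:
apply_moves(deltas=[[0, 0, 0, -0.005, 0], [0, 0.005, 0, -0.005, 0], [0, 0.01, 0, -0.005, 0], [0, 0.015, 0, -0.005, 0], [0, 0.02, 0, -0.005, 0], [0, 0.025, 0, -0.005, 0], [0, 0.025, 0, -0.005, 0]])

```text
t: 22.67
eef_pos: [0.5903, 0.0785, 0.0496]
ee_rot: [[-0.998, -0.064, 0.002], [-0.064, 0.998, 0.0], [-0.002, 0.0, -1.0]]
wrist_force: [4.1, 0.3, -5.2]
opening: 0.019
finger_force: 59.0
```

```bash
python3 - <<'E'
from h import *
feel(3)
E
```

```text
t 22.82 Tz -0.0392 +- 0.0236 tau7 0.0205 +- 0.0032 F [ 4.44  0.2  -5.81] yaw -176.35 p [0.5903 0.0786 0.0496] j7 1.221
```

Emit:
apply_moves(deltas=[[0, 0.003, 0, 0.0025, 0], [0, 0.006, 0, 0.0025, 0], [0, 0.009, 0, 0.0025, 0], [0, 0.012, 0, 0.0025, 0]])

```text
t: 23.15
eef_pos: [0.5881, 0.0785, 0.0495]
ee_rot: [[-0.998, -0.064, 0.003], [-0.064, 0.998, 0.001], [-0.003, 0.0, -1.0]]
wrist_force: [6.9, -0.3, -3.7]
opening: 0.0185
finger_force: 59.2
```

```bash
python3 - <<'E'
from h import *
feel(3)
E
```

```text
t 23.3 Tz -0.0369 +- 0.0213 tau7 0.0194 +- 0.0008 F [ 5.81  0.   -3.51] yaw -176.35 p [0.588  0.0784 0.0495] j7 1.221
```

Emit:
apply_moves(deltas=[[0, 0.004, 0, 0, 0], [0, 0.008, 0, 0, 0], [0, 0.012, 0, 0, 0], [0, 0.016, 0, 0, 0], [0, 0.016, 0, 0, 0]])

```text
t: 23.72
eef_pos: [0.5839, 0.0783, 0.0495]
ee_rot: [[-0.998, -0.064, 0.003], [-0.064, 0.998, 0.001], [-0.003, 0.0, -1.0]]
wrist_force: [6.4, -0.2, -3.2]
opening: 0.0187
finger_force: 59.3
```

```bash
python3 - <<'E'
from h import *
feel(3)
E
```

```text
t 23.87 Tz -0.0294 +- 0.0166 tau7 0.0108 +- 0.0005 F [ 5.47  0.39 -3.05] yaw -176.35 p [0.5838 0.0783 0.0494] j7 1.221
```

Emit:
apply_moves(deltas=[[0, -0.004, 0, 0.002, 0], [0, -0.004, 0, 0.002, 0], [30, -0.004, 0, 0.002, 0], [60, -0.004, 0, 0.002, 0], [100, -0.004, 0, 0.002, 0], [100, -0.004, 0, 0.002, 0], [100, -0.004, 0, 0.002, 0], [100, -0.004, 0, 0.002, 0], [100, -0.004, 0, -0.1, 0], [100, -0.004, 0, -0.25, 0], [100, 0, 0, -0.4, 0], [100, 0.1, 0, -0.55, 0], [100, 0.2, -0.2, -0.65, 0], [100, 0.25, -0.4, -0.65, 0], [100, 0.25, -0.6, -0.65, 0], [100, 0.25, -0.6, -0.65, 0], [100, 0.25, -0.6, -0.65, 0]])

```text
t: 25.28
eef_pos: [0.529, -0.0846, 0.2119]
ee_rot: [[-0.999, -0.054, 0.0], [-0.054, 0.999, -0.004], [0.0, -0.004, -1.0]]
wrist_force: [0.0, -0.7, -1.5]
opening: 0.0856
finger_force: 0.0
```

```bash
python3 - <<'E'
from h import *
st()
im,W=cloud("top")
hsv=cv2.cvtColor(im,cv2.COLOR_RGB2HSV)
b=np.zeros((480,640),bool); b[170:290,220:300]=1
m=b&(W[...,2]>.047)&(W[...,2]<.061)&(hsv[...,1]<60)&(hsv[...,2]>100)
print(cv2.minAreaRect((W[m][:,:2]*1000).astype(np.float32)))
im,W=cloud("scene"); save(cv2.resize(im[80:240,260:420],None,fx=3,fy=3,interpolation=cv2.INTER_CUBIC),"s4")
E
```

```text
{'t': 25.2833, 'eef_pos': [0.529, -0.0846, 0.2119], 'ee_rot': [[-0.9986, -0.0537, 0.0002], [-0.0537, 0.9985, -0.0038], [0.0, -0.0038, -1.0]], 'wrist_force': [0.0258, -0.6886, -1.5436], 'wrist_torque': [-0.0273, -0.0239, -0.0172], 'opening': 0.0856, 'finger_force': 0.0, 'joint_positions': [0.5018, 0.1575, -0.4705, 1.7729, 0.0795, 1.2287, 1.6341]}
((584.7213745117188, 78.06840515136719), (23.5302734375, 20.23679542541504), 2.4881722927093506)
```

View pics/s4.png

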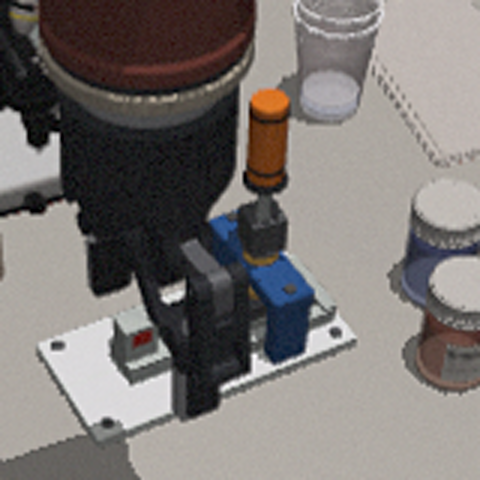

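The scene shows the driver standing in the screw at (268,140) and the block drawn back 12.9 mm. The gripper is clear, above and in front of the jig.

Emit:
apply_moves(deltas=[[100, 0, 0, 0, 0], [100, 0, 0, 0, 0], [100, 0, 0, 0, 0]])

```text
t: 25.63
eef_pos: [0.5301, -0.0739, 0.2113]
ee_rot: [[-0.998, -0.066, -0.0], [-0.066, 0.998, 0.0], [0.0, 0.0, -1.0]]
wrist_force: [1.2, 0.3, 0.0]
opening: 0.0853
finger_force: 0.0
```

```bash
python3 -c "
from cell import *
print(hand_in())"
```

```text
the job is handed in; nothing more can be done
None
```

The job is handed in at about 26 s: I pushed the block home, turned the screw down to an estimated 10 N on the block, and drew the block back about 13 mm against a steady 6–7 N drag without jamming, then let go with the driver standing in the screw and the gripper clear.

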